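# Put the reagent bottles back in size order

## Robot

A 6-joint arm with a two-finger parallel gripper is mounted at the origin on the work surface. World frame = base frame: x ahead of the robot, y to its left, z up, the work surface at z = 0. Lengths are in mm, angles in rad, forces in N, time in s.
With the tool pointing down it reaches from about 400 to 825 mm from the base axis. Payload 7 kg.
Tool frame: the origin (TCP) lies on the front face of the gripper's body, between the roots of the fingers; the fingertips stand 73 mm ahead of it and the grasp point (between the pads) lies 54 mm ahead of it (bot.grip_point_offset is the distance from the TCP to the grasp point, in mm); z points along the fingers, y is the line along which they close (so a half turn about z gives the same grasp; the last joint's range is limited). The gripper opens to 85 mm and grips with 20 to 120 N. Pads are 22 mm wide; open, the fingers measure 114 mm over their backs; the gripper's body (76 mm by 85 mm) begins 54 mm behind the grasp point. The pads swing forward as they close: fully open they stand 13 mm farther back than shut.
Start: joints at [1.616, 0.359, 0.012, 0, -1.224, -0.288], TCP at [162.295, 655.176, 303.902] pointing down, gripper open.
Joint ranges: [-3.07, 3.07], [-1.43, 2.12], [-1.02, 1.25], [-3.03, 1.67], [-3.05, -0], [-3.03, 3.03]. Speed limits (rad/s): [2.39, 2.39, 3.01, 3.14, 3.14, 3.14].

## Interface

Orientations are given as a 3x3 rotation matrix whose columns are the frame's x, y, z axes.
In Python, from workcell import bot gives the robot as it stands. Calls block until the motion is done:
- bot.move_pose(position, orientation): joint-space move of the TCP to a pose.
- bot.servo_line(position, feed=150, orientation=None, force_limit=None): straight line of the TCP; orientation=None keeps the orientation; feed is the mean speed in mm/s. With force_limit (N) it stops when the force on the tool has changed by that much, and returns True; else False.
- bot.set_joints(angles): joint-space move.
- bot.command_gripper(opening, newtons=None): opening from 0.0 (shut) to 1.0 (fully open); newtons is the grip in N (None keeps the last); returns when the fingers have stopped.
- bot.sleep(seconds).
- bot.ik(position, orientation): joint angles nearest the present ones, or None.
- bot.read_state(): the state.
- bot.get_image(name): name is "scene" or "top" or "wrist"; returns (picture, depth): 400x640x3 uint8, blue, green, red; 400x640 float32, mm along the optical axis (not along the pixel's ray), 0 where there is no reading.
- bot.camera_params(name): a dict with "fov_y" (degrees; the focal length in pixels is half the picture's height over the tangent of half this angle, whatever the lens; pixels are square), "cx", "cy" (the principal point, pixels), "cam_to_world" (4x4, takes a point from camera to world coordinates); the wrist camera has in their place "hand_eye" (4x4, takes a point from camera to tool coordinates, whose origin is the TCP and whose axes are the flange's). Camera axes: x right, y down, z forward; pixel columns grow to the right and rows downward; lengths in mm; the calibration is good to about 2 mm. A picture is of the moment at which its call begins: read the wrist's pose just before it. camera_params takes no time and is no camera call.
A pose or a line that the arm cannot do raises bot.Unreachable and nothing moves.
- bot.sign_off(): hands the job in; it is judged then, once.
Trained networks look in the newest picture that a camera, given by its name, has taken for a name from the list of things; names that differ only in an ending like _2 or _b are one class to them, and where a whole thing is asked for, a point or a joint stands for the part that bears it (a point fixed in the world has none). Each returns a list of dicts, best first, with "conf" (0 to 1); they miss things now and then, are a little off and sometimes report something else, mostly with a low value. They report only what shows in the picture. A call takes as long as a camera call. They do not tell look-alikes from the thing itself.
- bot.look_for(camera, label): "uv" ([column, row] in pixels, amid what is visible of it).
- bot.outline_of(camera, label): "pixels" (400x640 bool, what is visible of it) and "uv" ([column, row] in pixels, amid what is visible of it).
- bot.place_of(camera, label): "uv" ([column, row] in pixels: a listed point, or the origin of a listed thing).
The state is a dict: "time": time; "joint_positions": joint angles; "dq": joint speeds; "joint_efforts": joint torques, N m; "ee_pos": TCP position; "tcp_rot": TCP orientation; "ft_force": force on the tool from outside, world axes, zero at the start; "wrist_torque": the same for the moment, N m; "width": opening from 0.0 (shut) to 1.0 (fully open); "grip_force": force on a finger pad.
Only numpy, scipy, OpenCV 4.12 (cv2) and the standard library are available. Lean on these libraries where they do the work, as an engineer would, in place of code of your own. Each camera call takes 0.05 s, during which the arm holds its last target. There are 200 camera calls.

## Task

Put the four loose amber bottles back into the white reagent tray, one upright in the middle of each empty seat, so that the whole row steps down in size from the big bottle at one end to the little dropper bottle at the other. They are full, so do not tip any over, and do not shift the two bottles that already stand in the tray.

Things in the scene. Friction and masses are not known exactly. Their poses are not given: they have to be found in the camera images.
- bottle_250: Largest of the four loose amber glass bottles, standing on the bench: round, 61 mm across, 137 mm tall over its black screw cap, blank paper label. Cap 28 mm across and 20 mm tall (its top is the bottle's top), a 4 mm neck just under it, below that a sloping shoulder, full width up to 94 mm. About 400 g. Origin: centre of the foot's underside, z up.
- bottle_125: Second largest of the four loose amber glass bottles, standing on the bench: round, 48 mm across, 112 mm tall over its black screw cap, blank paper label. Cap 26 mm across and 19 mm tall (its top is the bottle's top), a 4 mm neck just under it, below that a sloping shoulder, full width up to 76 mm. About 230 g. Origin: centre of the foot's underside, z up.
- bottle_60: Second smallest of the four loose amber glass bottles, standing on the bench: round, 39 mm across, 94 mm tall over its black screw cap, blank paper label. Cap 24 mm across and 18 mm tall (its top is the bottle's top), a 4 mm neck just under it, below that a sloping shoulder, full width up to 62 mm. About 130 g. Origin: centre of the foot's underside, z up.
- bottle_30: Smallest of the four loose amber glass bottles, standing on the bench: round, 32 mm across, 78 mm tall over its black screw cap, blank paper label. Cap 22 mm across and 17 mm tall (its top is the bottle's top), a 4 mm neck just under it, below that a sloping shoulder, full width up to 49 mm. About 70 g. Origin: centre of the foot's underside, z up.
- seat1: Empty seat in the reagent tray, leftmost of the four free ones. A round grey rubber disc 68 mm across, flush with the tray floor, 5 mm above the bench. Origin: centre of its top, z up, y along the row from seat4 to seat1 (to the robot's left within 15 degrees), x across the row, away from the robot. The tray is a white strip 110 by 560 mm, fixed, with a rim 16 mm high and 5 mm thick.
- seat2: Empty seat in the reagent tray, 90 mm from seat1. A round grey rubber disc 68 mm across, flush with the tray floor, 5 mm above the bench. Origin: centre of its top, z up, y along the row from seat4 to seat1 (to the robot's left within 15 degrees), x across the row, away from the robot. Six seats stand in one straight row 90 mm apart; the two outer ones are taken.
- seat3: Empty seat in the reagent tray, 90 mm from seat2. A round grey rubber disc 68 mm across, flush with the tray floor, 5 mm above the bench. Origin: centre of its top, z up, y along the row from seat4 to seat1 (to the robot's left within 15 degrees), x across the row, away from the robot. 
- seat4: Empty seat in the reagent tray, rightmost of the four free ones, 90 mm from seat3. A round grey rubber disc 68 mm across, flush with the tray floor, 5 mm above the bench. Origin: centre of its top, z up, y along the row from seat4 to seat1 (to the robot's left within 15 degrees), x across the row, away from the robot. 
- bottle_500: Big amber glass bottle that already stands in the tray on the outer seat at one end of the row, beyond seat1 or beyond seat4: which end changes from start to start. 75 mm across, 168 mm tall, black cap 32 mm across, about 750 g, not fixed down. Origin: centre of the foot's underside, z up.
- dropper_bottle: Little amber dropper bottle that already stands in the tray on the outer seat at the other end of the row. 25 mm across, 84 mm tall with its collar and rubber bulb (the glass itself is about 45 mm tall), about 35 g, not fixed down and easily knocked. Origin: centre of the foot's underside, z up.
Things that resemble listed ones, but are neither listed nor needed, are in the scene too. What is shaped like the bottle_250 but green, pink or yellow is not meant.

How it is judged:
By the outcome, as a careful person would: the job done as asked, in the order asked, and still so for the second after the job is handed in, with the robot touching nothing.
It also fails if it takes over 102 s, if anything falls off the work surface, if the arm or the gripper's body presses on something with over 40 N, if the wrist force passes 120 N, or if a joint passes its speed limit or range.

## Working session

There is one attempt and no reset: what is moved stays moved. The work goes in short steps, each a Python script; the robot and the scene stay as the last script left them, time stands still between calls to the robot, and variables do not carry over. Pictures are saved under pics/ and viewed, at most 14 in all, crops included, and the job is handed in when it is done.

```bash
mkdir -p pics; ls
python3 - <<'E'
from workcell import bot
import cv2,numpy as np
for c in("top","scene"):
    im,d=bot.get_image(c);cv2.imwrite(f"pics/{c}0.png",im);np.save(f"pics/{c}d.npy",d)
    p=bot.camera_params(c);print(c,p["fov_y"],p["cx"],p["cy"],np.round(p["cam_to_world"],3).tolist())
    for n in("bottle_250","bottle_125","bottle_60","bottle_30","bottle_500","dropper_bottle","seat1","seat4"):
        print(n,[(np.round(r["uv"]).tolist(),round(r["conf"],2)) for r in bot.place_of(c,n)])
E
```

```text
pics
top 52.97748369476654 313.61296287654517 199.75288172504136 [[0.04, -0.979, 0.202, 332.317], [-0.999, -0.038, 0.012, 23.086], [-0.004, -0.202, -0.979, 949.42], [0.0, 0.0, 0.0, 1.0]]
bottle_250 [([352.0, 240.0], 0.94), ([217.0, 252.0], 0.84), ([300.0, 222.0], 0.75), ([448.0, 247.0], 0.73), ([225.0, 298.0], 0.69), ([256.0, 262.0], 0.67), ([240.0, 161.0], 0.66), ([226.0, 206.0], 0.56)]
bottle_125 [([352.0, 240.0], 0.94), ([217.0, 252.0], 0.84), ([300.0, 222.0], 0.75), ([448.0, 247.0], 0.73), ([225.0, 298.0], 0.69), ([256.0, 262.0], 0.67), ([240.0, 161.0], 0.66), ([226.0, 206.0], 0.56)]
bottle_60 [([352.0, 240.0], 0.94), ([217.0, 252.0], 0.84), ([300.0, 222.0], 0.75), ([448.0, 247.0], 0.73), ([225.0, 298.0], 0.69), ([256.0, 262.0], 0.67), ([240.0, 161.0], 0.66), ([226.0, 206.0], 0.56)]
bottle_30 [([352.0, 240.0], 0.94), ([217.0, 252.0], 0.84), ([300.0, 222.0], 0.75), ([448.0, 247.0], 0.73), ([225.0, 298.0], 0.69), ([256.0, 262.0], 0.67), ([240.0, 161.0], 0.66), ([226.0, 206.0], 0.56)]
bottle_500 [([352.0, 240.0], 0.94), ([217.0, 252.0], 0.84), ([300.0, 222.0], 0.75), ([448.0, 247.0]
[... 1194 characters left out ...]
([389.0, 271.0], 0.56)]
bottle_30 [([425.0, 246.0], 0.86), ([463.0, 277.0], 0.81), ([436.0, 224.0], 0.68), ([310.0, 194.0], 0.66), ([334.0, 222.0], 0.64), ([254.0, 160.0], 0.64), ([347.0, 294.0], 0.62), ([394.0, 224.0], 0.61), ([389.0, 271.0], 0.56)]
bottle_500 [([425.0, 246.0], 0.86), ([463.0, 277.0], 0.81), ([436.0, 224.0], 0.68), ([310.0, 194.0], 0.66), ([334.0, 222.0], 0.64), ([254.0, 160.0], 0.64), ([347.0, 294.0], 0.62), ([394.0, 224.0], 0.61), ([389.0, 271.0], 0.56)]
dropper_bottle []
seat1 [([250.0, 234.0], 0.74), ([310.0, 271.0], 0.7), ([278.0, 253.0], 0.64), ([226.0, 219.0], 0.61)]
seat4 [([250.0, 234.0], 0.74), ([310.0, 271.0], 0.7), ([278.0, 253.0], 0.64), ([226.0, 219.0], 0.61)]
```

Run:
```python
import cv2
a=cv2.imread("pics/top0.png");cv2.imwrite("pics/topc.png",cv2.resize(a[100:330,180:480],None,fx=2.6,fy=2.6,interpolation=cv2.INTER_CUBIC))
```

```text
(no output)
```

View pics/topc.png

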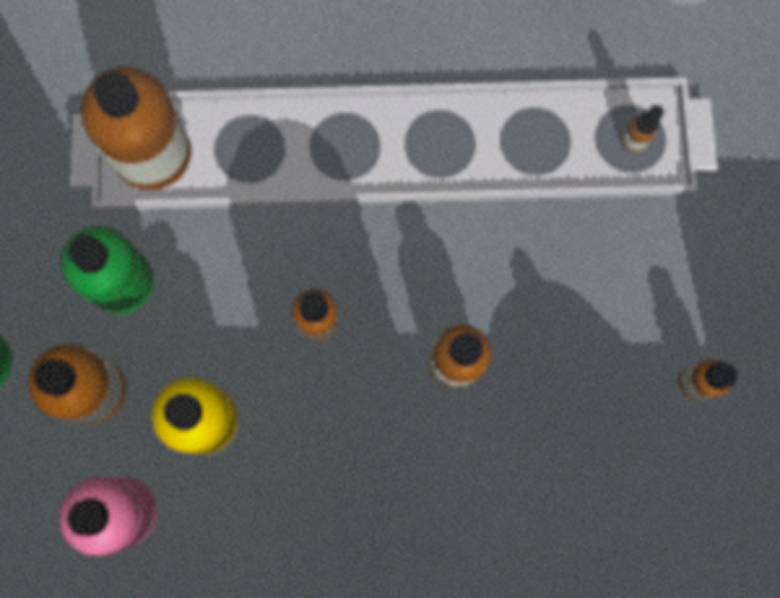

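View pics/scene0.png

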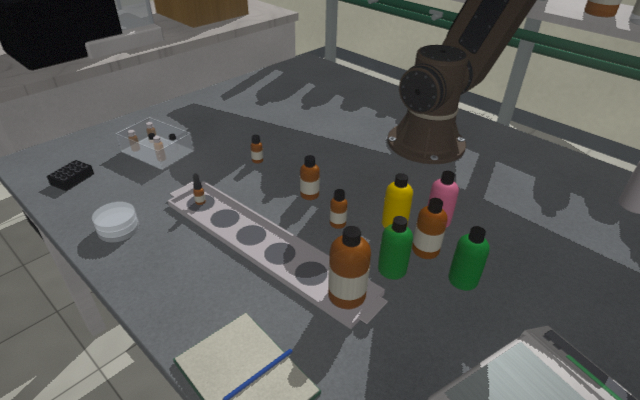

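The top view shows bottle_500 at the left end (col ~230, +y) and the dropper at the right, so sizes 250, 125, 60, 30 go to seats 1, 2, 3, 4. The loose amber caps sit at about px (201,245), (359,234), (300,218) and (457,244). Next I measure the caps and seats.

```bash
cat > h.py <<'E'
from workcell import bot
import numpy as np, cv2
def cam(c):
    p=bot.camera_params(c); f=200/np.tan(np.radians(p["fov_y"]/2)); return f,p["cx"],p["cy"],p
def at_z(uv,z,c="top",T=None):
    f,cx,cy,p=cam(c)
    T=p["cam_to_world"] if T is None else T
    r=T[:3,:3]@np.array([(uv[0]-cx)/f,(uv[1]-cy)/f,1]); o=T[:3,3]
    return o+r*(z-o[2])/r[2]
def pt(uv,d,c="top",T=None):
    f,cx,cy,p=cam(c); T=p["cam_to_world"] if T is None else T
    return T[:3,:3]@(np.array([(uv[0]-cx)/f,(uv[1]-cy)/f,1])*d)+T[:3,3]
def caps(im):
    m=(im.max(2)<60).astype(np.uint8)
    n,l,s,c=cv2.connectedComponentsWithStats(m); return l,s,c
E
python3 - <<'E'
from h import *
im=cv2.imread("pics/top0.png");d=np.load("pics/topd.npy")
l,s,c=caps(im)
for i in range(1,len(s)):
    if 25<s[i,4]<600:
        z=np.median(d[l==i]); print(np.round(c[i],1),s[i].tolist(),np.round(pt(c[i],z)))
S=[];
for uv in((312,156),(352,157),(278,156),(386,153)):
    print("seat",np.round(at_z(uv,5),1))
# seat by colour: grey discs
for x0,y0 in((250,149),(345,146),(440,144),(535,141)):print(im[int(100+y0/2.6),int(180+x0/2.6)])
print(bot.grip_point_offset,bot.read_state()["width"],np.round(bot.read_state()["tcp_rot"],2).tolist(), np.round(bot.camera_params("wrist")["hand_eye"],2).tolist(),bot.camera_params("wrist")["fov_y"])
E
```

```text
[501.1   2.8] [490, 0, 23, 6, 65] [1662. -805. -725.]
[224.  135.7] [216, 128, 17, 17, 204] [619. 221. 172.]
[429.  146.1] [425, 142, 9, 9, 55] [ 651. -227.   66.]
[558.4 173.6] [555, 171, 8, 6, 39] [ 601. -528.   53.]
[540.9 189.4] [537, 187, 9, 6, 39] [ 562. -485.   53.]
[213.3 196.9] [207, 190, 14, 14, 153] [498. 241. 137.]
[300.2 217.3] [296, 212, 10, 11, 89] [469.  61.  94.]
[150.4 232.4] [142, 226, 17, 14, 177] [419. 363. 136.]
[177.9 235.1] [174, 227, 9, 19, 70] [425. 338.  44.]
[358.8 233.8] [353, 228, 12, 12, 109] [436. -64. 112.]
[200.6 244.6] [193, 238, 16, 14, 162] [399. 258. 136.]
[456.9 243.6] [451, 239, 13, 10, 92] [ 427. -280.   77.]
[250.  257.9] [244, 252, 13, 12, 122] [376. 156. 137.]
[213.5 298.5] [207, 293, 14, 12, 141] [294. 222. 137.]
[315.1 389.6] [283, 382, 76, 18, 319] [105.  15.  12.]
[319.8 396.2] [310, 388, 23, 12, 81] [92.  4. 13.]
seat [636.8  43.    5. ]
seat [638.  -55.2   5. ]
seat [633.6 126.6   5. ]
seat [ 651.4 -138.6    5. ]
[77 75 73]
[110 104  99]
[111 103 102]
[113 106 103]
53.900000000000006 1.0030990171242014 [[0.97, -0.24, -0.0], [-0.24, -0.97, -0.0], [-0.0, 0.0, -1.0]] [[-0.0, -0.95, -0.3, 78.56], [1.0, -0.0, 0.0, 0.38], [-0.0, -0.3, 0.95, -69.3], [0.0, 0.0, 0.0, 1.0]] 68.07485301594306
```

```bash
cat >> h.py <<'E'
def rot(a):  # tool down, tool x at yaw a
    c,s=np.cos(a),np.sin(a); return np.array([[c,s,0],[s,-c,0],[0,0,-1.]])
def wrist(name=None):
    st=bot.read_state(); T=np.eye(4); T[:3,:3]=st["tcp_rot"]; T[:3,3]=st["ee_pos"]
    im,d=bot.get_image("wrist")
    if name: cv2.imwrite(f"pics/{name}.png",im)
    return im,d,T@bot.camera_params("wrist")["hand_eye"]
def find_cap(xy,H,name=None):
    """cap top centre near xy, seen by the wrist camera"""
    im,d,T=wrist(name); l,s,c=caps(im); best=None
    for i in range(1,len(s)):
        if s[i,4]<100: continue
        z=d[(l==i)&(d>0)]
        if not len(z): continue
        # keep only pixels at cap-top height
        v,u=np.nonzero((l==i)&(d>0)); f,cx,cy,_=cam("wrist")
        P=np.stack([(u-cx)/f,(v-cy)/f,np.ones(len(u))],1)*d[v,u][:,None]@T[:3,:3].T+T[:3,3]
        k=abs(P[:,2]-H)<5
        if k.sum()<60: continue
        q=P[k,:2]; q=(np.percentile(q,2,0)+np.percentile(q,98,0))/2; w=np.ptp(P[k,:2],axis=0)
        e=np.hypot(*(q-xy))
        if best is None or e<best[0]: best=(e,q,w,np.median(P[k,2]),c[i])
    return best
E
python3 - <<'E'
from h import *
bot.move_pose([650,0,400],rot(0))
im,d,T=wrist("w1")
for r in bot.place_of("wrist","seat1"): print(np.round(r["uv"]),round(r["conf"],2),np.round(at_z(r["uv"],5,"wrist",T),1))
for n,x,H in(("60",(469,61),94),("125",(436,-64),112),("500",(619,221),168)): print(n,find_cap(x,H))
bot.move_pose([399,258,330],rot(np.arctan2(258,399)))
print(find_cap((399,258),137,"w2"), bot.read_state()["time"])
E
```

```text
[299. 162.] 0.72 [638.9  42.6   5. ]
[413. 156.] 0.69 [ 647.9 -137.3    5. ]
[240. 167.] 0.65 [629.5 137.    5. ]
[357. 159.] 0.65 [643.1 -49.3   5. ]
60 (np.float64(2.741431298155687), array([471.09052105,  62.77346195]), array([22.59649377, 22.47048361]), np.float64(92.759535152858), array([284.10320285, 282.34875445]))
125 (np.float64(3.245970841954134), array([439.21526409, -63.5545749 ]), array([24.86182699, 25.20795032]), np.float64(110.74334936268127), array([368.77675841, 307.74311927]))
500 (np.float64(5.820438279169551), array([624.05682357, 223.88201963]), array([31.21462566, 31.862255  ]), np.float64(171.60280860859598), array([120.70936902, 202.77055449]))
(np.float64(4.323926638902947), array([399.85722628, 262.23810154]), array([26.67481582, 26.92402981]), np.float64(136.20836159266804), array([321.34947644, 185.68455497])) 5.4667
```

View pics/w1.png

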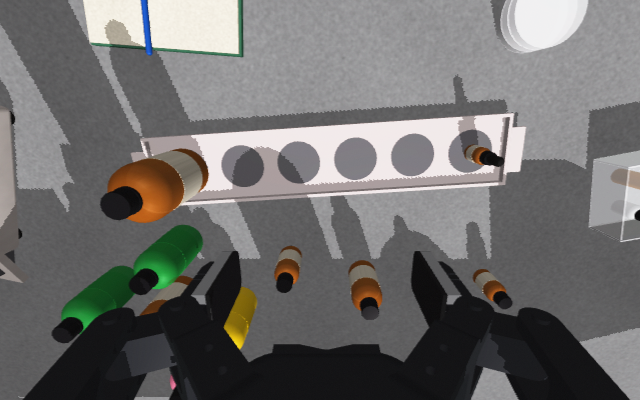

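View pics/w2.png

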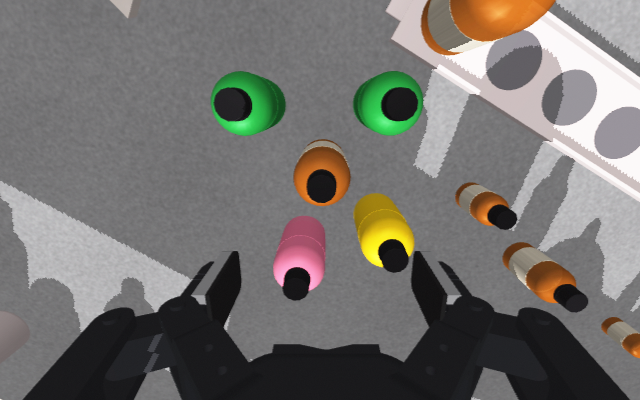

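w1 shows the four grey discs at px (243,166), (299,162), (356,159) and (413,155). w2 shows bottle_250's cap at (321,186), with look-alikes at least 100 mm away. I'll fit the discs properly and then pick bottle_250.

```bash
cat > seats.py <<'E'
from h import *
T=np.eye(4);T[:3,:3]=rot(0);T[:3,3]=[650,0,400];T=T@bot.camera_params("wrist")["hand_eye"]
def fit(im,uvs,c,T,thr,w):
    out=[]
    g=cv2.resize(im,None,fx=4,fy=4,interpolation=cv2.INTER_CUBIC).min(2)
    for u,v in uvs:
        m=(g<thr).astype(np.uint8); M=np.zeros_like(m); cv2.circle(M,(int(4*u),int(4*v)),4*w,1,-1)
        n,l,s,cc=cv2.connectedComponentsWithStats(m&M); i=1+s[1:,4].argmax()
        uv=np.array([s[i,0]+(s[i,2]-1)/2,s[i,1]+(s[i,3]-1)/2]); 
        e=at_z(((uv[0]+.5)/4-.5,(uv[1]+.5)/4-.5),5,c,T); out.append(e[:2]); print(c,s[i].tolist(),np.round(e,1))
    out=np.array(out);k=np.array([1.5,.5,-.5,-1.5])
    ctr=out.mean(0); d=(k[:,None]*(out-ctr)).sum(0); print("spacing",np.hypot(*d)/5); d/=np.hypot(*d)
    print(np.round(ctr+90*k[:,None]*d,1).tolist(),np.round(d,3))
fit(cv2.imread("pics/w1.png"),[(243,166),(299,162),(356,159),(413,155)],"wrist",T,122,27)
fit(cv2.imread("pics/top0.png"),[(276,157),(313,156),(349,155),(386,154)],"top",None,125,17)
im=cv2.imread("pics/w1.png");print(im[166,232],im[166,250],im[159,356],im[183,265],im[170,328])
E
python3 seats.py
```

```text
wrist [890, 592, 167, 156, 17399] [629.6 130.9   5. ]
wrist [1110, 610, 110, 125, 6970] [628.6  54.6   5. ]
wrist [1410, 715, 18, 3, 49] [610.4 -47.2   5. ]
wrist [1626, 699, 34, 3, 98] [ 617.  -137.1    5. ]
spacing 90.77887237006048
[[629.7, 135.0], [624.2, 45.2], [618.6, -44.6], [613.0, -134.5]] [0.062 0.998]
top [1051, 579, 112, 108, 9427] [628.9 130.6   5. ]
top [1190, 575, 113, 108, 9088] [634.8  45.1   5. ]
top [1345, 571, 105, 102, 8335] [642.8 -47.5   5. ]
top [1491, 567, 105, 101, 8291] [ 649.1 -137.1    5. ]
spacing 89.82636541064146
[[628.6, 132.4], [635.5, 42.7], [642.3, -47.1], [649.2, -136.8]] [-0.077  0.997]
[128 121 125] [80 76 78] [130 125 126] [159 158 170] [234 234 242]
```

```bash
sed -i 's/T,122,27/T,144,26/' seats.py; python3 seats.py
```

```text
wrist [888, 583, 170, 166, 22283] [631.2 131.    5. ]
wrist [1108, 567, 171, 170, 22254] [636.8  43.    5. ]
wrist [1339, 552, 167, 167, 21648] [643.4 -47.7   5. ]
wrist [1567, 536, 168, 167, 21952] [ 649.7 -137.5    5. ]
spacing 89.81744160017118
[[631.0, 131.9], [637.2, 42.1], [643.4, -47.7], [649.6, -137.5]] [-0.069  0.998]
top [1051, 579, 112, 108, 9427] [628.9 130.6   5. ]
top [1190, 575, 113, 108, 9088] [634.8  45.1   5. ]
top [1345, 571, 105, 102, 8335] [642.8 -47.5   5. ]
top [1491, 567, 105, 101, 8291] [ 649.1 -137.1    5. ]
spacing 89.82636541064146
[[628.6, 132.4], [635.5, 42.7], [642.3, -47.1], [649.2, -136.8]] [-0.077  0.997]
[128 121 125] [80 76 78] [130 125 126] [159 158 170] [234 234 242]
```

```bash
cat >> h.py <<'E'
SEAT={1:(630.3,132),2:(636.8,42.3),3:(643.1,-47.6),4:(649.4,-137.3)}
ROW=np.arctan2(.998,-.072)   # tool x along the row
def pick(xy,H,cap,a,lift):
    z=H-cap-2+73                # fingertips 2 mm under the cap's lower edge
    bot.command_gripper(.6)
    R=rot(a); x,y=xy
    bot.move_pose([x,y,H+73+25],R)
    bot.servo_line([x,y,z],feed=120,force_limit=10)
    bot.command_gripper(0,50)
    st=bot.read_state(); print("grip",st["width"],st["grip_force"],st["ee_pos"])
    bot.servo_line([x,y,z+lift],feed=200)
    st=bot.read_state(); print("held",st["width"],st["grip_force"],st["ft_force"]); return z
def place(n,z,lift):
    x,y=SEAT[n]; q=None
    J=bot.read_state()["joint_positions"]
    c=[(np.abs(np.array(q)-J).max(),a) for a in(ROW,ROW-np.pi) if (q:=bot.ik([x,y,z+40],rot(a))) is not None]
    R=rot(min(c)[1])
    bot.move_pose([x,y,z+lift],R)
    bot.servo_line([x,y,z+5+12],feed=160)
    hit=bot.servo_line([x,y,z+5-4],feed=25,force_limit=4)
    st=bot.read_state(); print("down",hit,st["ee_pos"],z+5,st["ft_force"])
    bot.command_gripper(.6); bot.servo_line([x,y,z+100],feed=200)
    print("t",bot.read_state()["time"],bot.read_state()["width"])
E
python3 - <<'E'
from h import *
z=pick((399.9,261.5),137,20,np.arctan2(258,399),195)
wrist("w3")
E
```

```text
grip 0.30624735408133485 48.99414896965027 [400.54332232 262.40054205 189.41861088]
held 0.3088500145773849 49.31452453136444 [ 0.5456833  -0.3205074  -3.45060043]
```

View pics/w3.png

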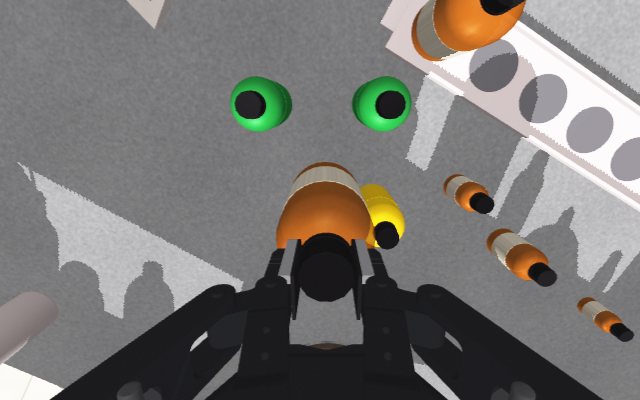

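w3 shows the cap of bottle_250 held between the pads, and the bottle hanging upright. I'll place it.

Run:
```python
from h import *
place(1,188,195)
bot.servo_line([630.3,132,330],feed=250); 
st=bot.read_state()
bot.move_pose([600,20,380],rot(0)); wrist("w4")
print(find_cap((630,132),142),find_cap((439,-64),112),find_cap((471,63),94),bot.read_state()["time"])
```

```text
down True [630.37021461 131.87019532 194.46980491] 193 [-1.83534959 -0.10798319  4.26468857]
t 12.55 0.6046567520017601
(np.float64(3.6117448919909974), array([630.7936209 , 128.47652628]), array([26.99561202, 26.13461015]), np.float64(141.02787576585484), array([223.08104197, 148.86251809])) None (np.float64(0.9647355110654963), array([471.02213579,  62.03551847]), array([23.68005883, 21.74147092]), np.float64(92.83928780454067), array([294.76282051, 259.50320513])) 14.4083
```

View pics/w4.png

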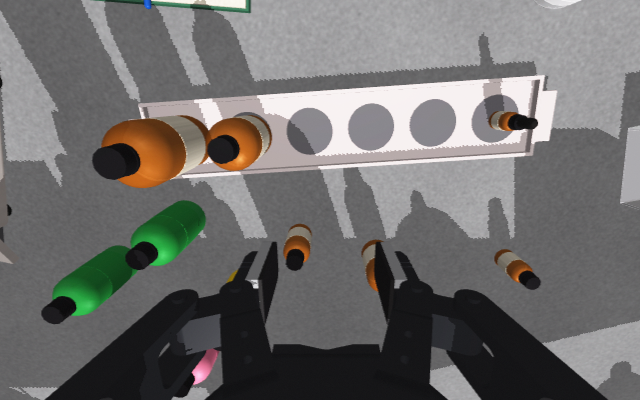

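Bottle_250 stands on seat1, cap at px (223,149), within about 3.5 mm. I'll do 125, 60 and 30 with the fingers closing along x. The x position is the less certain one, and closing that way centres it.

Run:
```python
from h import *
def yaw(xy,z):
    J=bot.read_state()["joint_positions"]
    return min((np.abs(np.array(q)-J).max(),a) for a in(ROW,ROW-np.pi) if (q:=bot.ik([*xy,z],rot(a))) is not None)[1]
for n,xy,H,cap in((2,(437.5,-63.8),112,19),(3,(470,62),94,18)):
    a=yaw(xy,H+90); print("yaw",a)
    z=pick(xy,H,cap,a,140); place(n,z,140)
a=yaw((427,-280),200)
bot.move_pose([427,-280,250],rot(0)); print(find_cap((427,-280),78,"w5"))
bot.get_image("top"); im,d=bot.get_image("top"); cv2.imwrite("pics/top1.png",im)
l,s,c=caps(im)
for i in range(1,len(s)):
    if 25<s[i,4]<600:
        p=pt(c[i],np.median(d[l==i]))
        if p[0]>560 and abs(p[1])<300: print(np.round(p,1))
```

```text
yaw -1.4987768142803297
grip 0.2809505415143272 48.79846751689911 [437.94746486 -63.76340929 164.94485841]
held 0.2827623905463246 49.14162576198578 [ 0.79404115 -0.50394187 -2.27543406]
down True [636.8788073   42.25643945 170.02952637] 169 [-0.42977834  0.91458303  5.70309437]
t 20.975 0.6010064723308404
yaw -1.4987768142803297
grip 0.26193462246250865 48.77354085445404 [470.43989703  62.18246347 147.90033023]
held 0.2562937879638554 48.98958206176758 [ 0.67288062 -0.21049424 -1.86216211]
down True [643.2335205  -47.72388958 152.97701914] 152 [-0.50857277 -0.01855354  5.38981541]
t 26.95 0.6007061926531526
(np.float64(2.4642599637285936), array([ 428.07796912, -282.21597828]), array([21.11099541, 19.86853812]), np.float64(77.03243561576551), array([327.68651489, 194.55516637]))
[619.1 221.2 172.3]
[623.5 123.8 140.4]
[638.7 -47.9  98.2]
```

Run:
```python
from h import *
z=pick((428,-281.2),78,17,ROW-np.pi,140); place(4,z,140)
bot.move_pose([640,0,400],rot(0)); wrist("w6")
for x,H in((SEAT[1],142),(SEAT[2],117),(SEAT[3],99),(SEAT[4],83),((624,222),173)): r=find_cap(x,H); print(r and (np.round(r[1],1),np.round(r[2],1),r[3]))
bot.move_pose([480,250,380],rot(.5))
im,d=bot.get_image("top"); cv2.imwrite("pics/top2.png",cv2.resize(im[100:220,180:480],None,fx=2.6,fy=2.6,interpolation=cv2.INTER_CUBIC))
l,s,c=caps(im)
for i in range(1,len(s)):
    if 25<s[i,4]<600:
        p=pt(c[i],np.median(d[l==i]))
        if p[0]>560 and abs(p[1])<300: print(np.round(p,1),s[i])
```

```text
grip 0.23447533119236705 48.71502757072449 [ 428.40206945 -281.40530699  132.90660756]
held 0.2397255318168435 48.875046372413635 [ 0.38027287 -0.29626128 -1.29835855]
down True [ 649.55753608 -137.39019575  137.99373845] 137 [-0.76191142 -0.06899499  4.4454192 ]
t 35.5667 0.6003186497910002
(array([631.1, 128.4]), array([26.4, 25.4]), np.float64(140.96949393968757))
(array([636.9,  41.4]), array([24.7, 23.2]), np.float64(116.03211296674559))
(array([643.6, -46.7]), array([21.9, 22.6]), np.float64(98.12738353315078))
(array([ 649.4, -137.2]), array([19.7, 20.8]), np.float64(82.13449112441128))
(array([623.6, 223.9]), array([31.6, 30.3]), np.float64(171.83059786934643))
[619.4 221.3 172.5] [216 128  17  16 197]
[627.  127.  141.4] [266 133  12  13 127]
[632.6  40.8 116.9] [308 137  10  12 100]
[638.6 -47.3  98.6] [348 139   9  10  70]
[ 644.7 -137.1   82.4] [387 141   9   9  59]
[ 651.6 -227.3   65.5] [425 142   9   9  52]
```

View pics/w6.png

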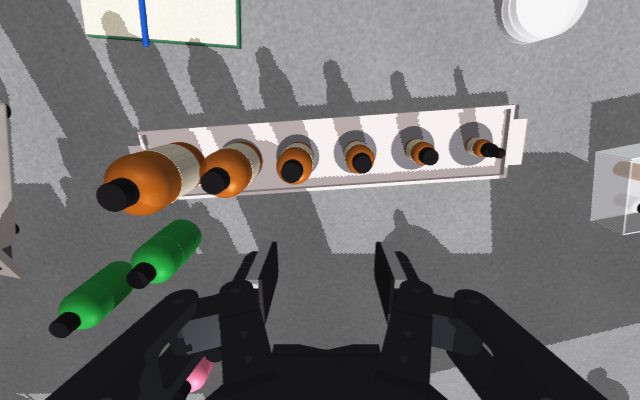

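View pics/top2.png

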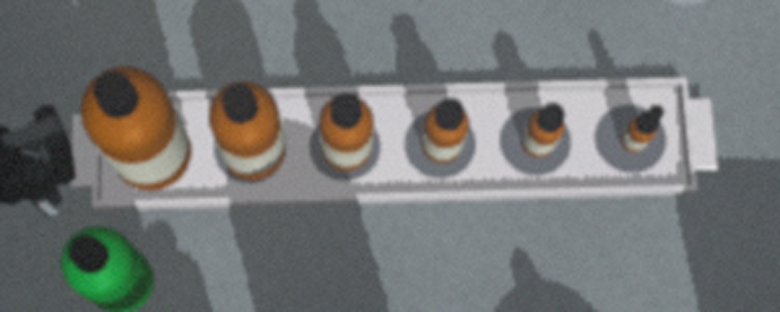

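All four stand upright, but bottle_250 is about 3.5–4 mm off in y on seat1. I'll regrip it and shift it slightly.

Run:
```python
from h import *
SEAT[1]=(630.4,132)
R=rot(ROW-np.pi); x,y=630.4,128.3
bot.command_gripper(.6); bot.move_pose([x,y,330],R)
bot.servo_line([x,y,194],feed=120,force_limit=10); bot.command_gripper(0,50)
bot.servo_line([x,y,202],feed=60); print(bot.read_state()["ft_force"])
bot.servo_line([x-.3,y+3.8,202],feed=20)
print(bot.servo_line([x-.3,y+3.8,190],feed=25,force_limit=4),bot.read_state()["ee_pos"])
bot.command_gripper(.6); bot.servo_line([x,y+3.8,330],feed=180)
bot.move_pose([640,0,400],rot(0)); im,d,T=wrist("w7")
for a,H in((SEAT[1],142),(SEAT[2],117),(SEAT[3],99),(SEAT[4],83),((624,222),173)): r=find_cap(a,H); print(r and np.round(r[1],1),r[3])
bot.move_pose([480,250,380],rot(.5))
im,d=bot.get_image("top"); cv2.imwrite("pics/top3.png",cv2.resize(im[100:220,180:480],None,fx=2.6,fy=2.6))
print(bot.read_state()["time"])
```

```text
[ 0.66895837  0.13639249 -3.10687595]
True [630.19983735 132.05909022 194.96130346]
[630.7 132. ] 140.96392485512655
[637.1  41.3] 115.99972126626801
[643.6 -47. ] 98.17226866335446
[ 649.6 -136.8] 82.18971085554028
[623.8 223.9] 171.88257809417792
46.8083
```

View pics/top3.png

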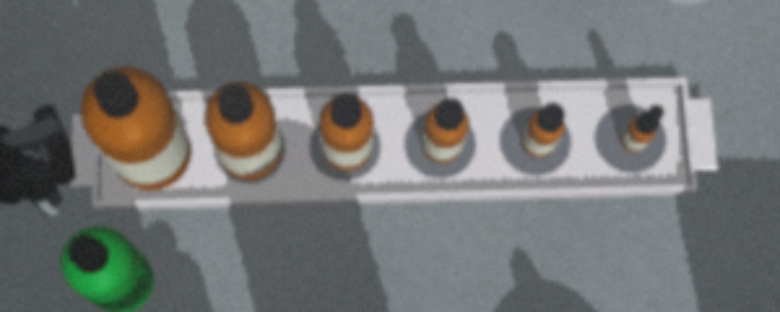

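All six bottles stand upright in descending order. The four I placed are within about 1 mm of their seat centres, and the outer two have not moved.

```bash
python3 -c "
from workcell import bot
print(bot.sign_off())"
```

```text
the job is handed in; nothing more can be done
None
```

The job is handed in after about 47 s: the four loose bottles stand upright on seats 1 to 4, stepping down from the 250 to the 30, each within about 1 mm of its seat's centre by my own camera measurement, and neither outer bottle was shifted.

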